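Find the clamp knob that fits the stud and lock it

ROBOT

A 7-joint arm with a two-finger parallel gripper is mounted at the origin on a cart in front of the work surface, level with it; the furniture and walls round the work are solid. World frame = base frame: x ahead of the robot, y to its left, z up, the work surface at z = 0. Lengths are in m, angles in rad, forces in N, time in s.
With the tool pointing down it reaches from about 0.425 to 0.875 m from the base axis. Payload 9.9 kg.
Tool frame: the origin (TCP) lies midway between the tips of the shut fingers; the grasp point (between the pads) lies 19 mm behind it (env.grasp_offset is the distance from the TCP to the grasp point, in m); z points along the fingers, y is the direction in which the jaws open and shut (so a half turn about z gives the same grasp; the last joint's range is limited). The gripper opens to 85 mm and grips with 20 to 120 N. Pads are 22 mm wide; open, the fingers measure 114 mm over their backs; the gripper's body (76 mm by 85 mm) begins 54 mm behind the grasp point. The pads swing forward as they close: fully open they stand 13 mm farther back than shut.
Start: joints at [1.157, 0.576, 0.025, 1.437, -0.015, 1.129, -0.057], TCP at [0.219, -0.639, 0.231] pointing down, gripper open.
Joint ranges: [-2.76, 2.76], [-0.34, 2.15], [-1.52, 1.57], [0.19, 2.46], [-1.09, 4.23], [0.17, 1.99], [-2.82, 2.82]. Speed limits (rad/s): [2.22, 2.22, 3.01, 3.01, 3.14, 3.14, 3.14].

INTERFACE

Orientations are given as a unit quaternion [x, y, z, w].
In Python, from plant import env, effector, planner, monitor, camera gives the robot as it stands. Calls block until the motion is done:
- env.movep(position, orientation): joint-space move of the TCP to a pose.
- env.move_l(position, ori=None, v=0.15): straight line of the TCP; ori=None keeps the orientation; v is the mean speed in m/s.
- env.move_joints(angles): joint-space move.
- effector.gripper_to(opening): opening from 0.0 (shut) to 1.0 (fully open); the grip force is fixed at half the most; returns when the fingers have stopped.
- env.hold(seconds).
- planner.inverse_kinematics(position, orientation): joint angles nearest the present ones, or None.
- monitor.read_state(): the state.
- camera(name): name is "side" or "top"; returns a dict with "image" (420x560x3 uint8, blue, green, red), "camera_matrix" (3x3 intrinsics, pixels), "R" (3x3) and "t" (3): a world point X has camera coordinates R X + t. Camera axes: x right, y down, z forward; pixel columns grow to the right and rows downward; lengths in m; the calibration is good to about 2 mm. A picture is of the moment at which its call begins. There is no depth.
A pose or a line that the arm cannot do raises env.MotionError and nothing moves.
- env.finish_job(): hands the job in, once; it reports no verdict.
The state is a dict: "time": time; "q": joint angles; "joint_vel": joint speeds; "joint_efforts": joint torques, N m; "eef_pos": TCP position; "tool_rot": TCP orientation; "ft_force": force on the tool from outside, world axes, zero at the start; "wrist_torque": the same for the moment, N m; "finger_gap": opening from 0.0 (shut) to 1.0 (fully open).
Only numpy, scipy, OpenCV 4.12 (cv2) and the standard library are available. Lean on these libraries where they do the work, as an engineer would, in place of code of your own. Each camera call takes 0.05 s, during which the arm holds its last target.

TASK

Fasten the blue clamp strap with whichever of the two orange knobs fits its stud: try a knob on the stud, wings in line with the strap; the right one goes fully down onto the strap, the wrong one stops high. Lock the right knob with a quarter turn clockwise (seen from above) and let go; leave the wrong one on the worktop clear of the fixture.

Things in the scene. Friction and masses are not known exactly. Their poses are not given: they have to be found in the camera images.
- knob_1_mid (a point): One of two outwardly identical orange clamp knobs, 0.12 kg; only one fits the stud, the difference is hidden inside. Square body 42x42 mm, 52 tall, closed top with black disc; wings 12 mm thick reach along its x to 70 mm over all. Grip the plain 42 mm faces (along y). Point: body centre, 26 mm above its underside; z up, x along the wings. Stands left or right of the fixture.
- knob_2_mid (a point): The other of two outwardly identical orange clamp knobs, 0.12 kg; only one fits the stud, the difference is hidden inside. Square body 42x42 mm, 52 tall, closed top with black disc; wings 12 mm thick reach along its x to 70 mm over all. Grip the plain 42 mm faces (along y). Point: body centre, 26 mm above its underside; z up, x along the wings. Stands left or right of the fixture.
- stud_seat (a point): Where the fixed upright steel stud leaves the top of the blue strap, 46 mm above the worktop; a knob that is home has its underside here. z up, x along the strap (134x34 mm). Stud 16 mm thick, 34 mm tall above here, its top 12 mm tapering to 6; knob bores are 20 mm wide, 38 deep. Only the stud stands above the strap. Grey base plate 170x80 mm, long side along x, fixed to the worktop.
- stud_pin (a point): Centre of the stud's cross pin, 6 mm thick, 28 long, along the strap (x), 14 mm above the strap. The right knob has slots in line with its wings: within 15 degrees of the strap it passes the pin, rests on the strap, then turns clockwise freely about 90 degrees to a stop (85 is enough); the pin then holds it. The wrong knob stops on the pin, 17 mm short of home.
Things that resemble listed ones, but are neither listed nor needed, are in the scene too. What is shaped like the part that bears knob_2_mid but pink or purple is not meant.

How it is judged:
At the end, for the whole second after the job is handed in: One knob is home: within 12 mm of the stud's axis, centre under 33 mm above the strap top, upright within 10 degrees, wings over 52 degrees off the strap's direction, at rest. The other rests on the worktop (centre below 40 mm), over 55 mm from the stud (((horizontal distance between knob_1_mid and stud_seat below 0.012 m and z of knob_1_mid in the frame of stud_seat below 0.033 m and angle between knob_1_mid's own z axis and vertical below 0.17 rad and angle between the x axis of knob_1_mid and the x axis of stud_seat, either way round above 0.9 rad and linear speed of each of knob_1, knob_2 below 0.02 m/s and horizontal distance between knob_2_mid and stud_seat above 0.055 m and height (world z) of knob_2_mid below 0.04 m) or (horizontal distance between knob_2_mid and stud_seat below 0.012 m and z of knob_2_mid in the frame of stud_seat below 0.033 m and angle between knob_2_mid's own z axis and vertical below 0.17 rad and angle between the x axis of knob_2_mid and the x axis of stud_seat, either way round above 0.9 rad and linear speed of each of knob_2, knob_1 below 0.02 m/s and horizontal distance between knob_1_mid and stud_seat above 0.055 m and height (world z) of knob_1_mid below 0.04 m))); the robot touches nothing.
It also fails if it takes over 64 s, if anything falls off the work surface, if the arm or the gripper's body presses on something with over 40 N, if the wrist force passes 120 N, or if a joint passes its speed limit or range.

## Working session

There is one attempt and no reset: what is moved stays moved. The work goes in short steps, each a Python script; the robot and the scene stay as the last script left them, time stands still between calls to the robot, and variables do not carry over. Pictures are saved under pics/ and viewed, and the job is handed in when it is done.

```bash
ls; mkdir -p pics
python3 - <<'E'
from plant import env, effector, planner, monitor, camera
import cv2,numpy as np
for n in("side","top"):
    c=camera(n); cv2.imwrite(f"pics/{n}0.png",c["image"]); print(n,c["camera_matrix"].tolist(),np.round(c["R"],4).tolist(),np.round(c["t"],4).tolist(), np.round(-np.array(c["R"]).T@np.array(c["t"]),3))
s=monitor.read_state();print(s, env.grasp_offset)
E
```

```text
pics
side [[541.2842812655642, 0.0, 280.1413087400507], [0.0, 541.2842812655642, 211.29923114883653], [0.0, 0.0, 1.0]] [[0.9997, -0.0223, -0.0035], [-0.0206, -0.8409, -0.5408], [0.0091, 0.5408, -0.8411]] [-0.5007, 0.0077, 1.3699] [ 0.488 -0.745  1.155]
top [[538.056862864128, 0.0, 280.8533873809521], [0.0, 538.056862864128, 217.32226151190414], [0.0, 0.0, 1.0]] [[0.0146, -0.9999, 0.0019], [-0.9885, -0.0147, -0.1507], [0.1507, 0.0003, -0.9886]] [-0.0379, 0.4849, 1.4356] [ 0.264 -0.031  1.492]
{'time': 0.1, 'q': array([ 1.15720895,  0.57643589,  0.0248216 ,  1.43783545, -0.01499149,
        1.1290131 , -0.0564709 ]), 'joint_vel': array([-9.09266599e-04, -1.43974743e-03,  7.99567708e-05, -3.08711650e-03,
        6.85446715e-04,  2.19401531e-03,  6.73253068e-04]), 'joint_efforts': array([ 6.36501340e-03, -7.67299819e+01,  2.25789942e+00, -2.86605191e+01,
        1.58234860e-02,  8.51910445e-03, -1.62078078e-05]), 'eef_pos': array([ 0.21847604, -0.63822464,  0.23053244]), 'tool_rot': array([ 9.86428415e-01,  1.64190175e-01, -1.58398696e-04, -7.36980905e-04]), 'ft_force': array([ 0.19846146,  0.13210177, -0.76714701]), 'wrist_torque': array([ 0.04915218,  0.02039592, -0.06066017]), 'finger_gap': 1.0020518027673155} 0.0187
```

View pics/side0.png

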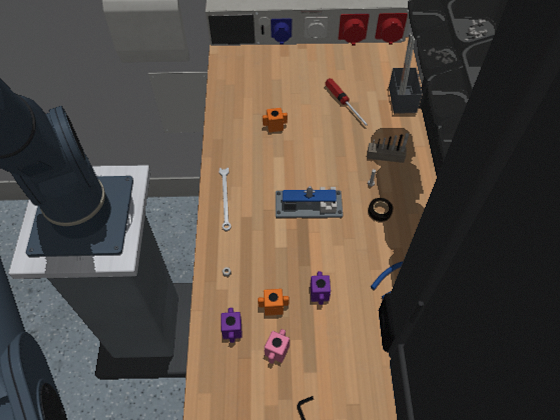

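View pics/top0.png

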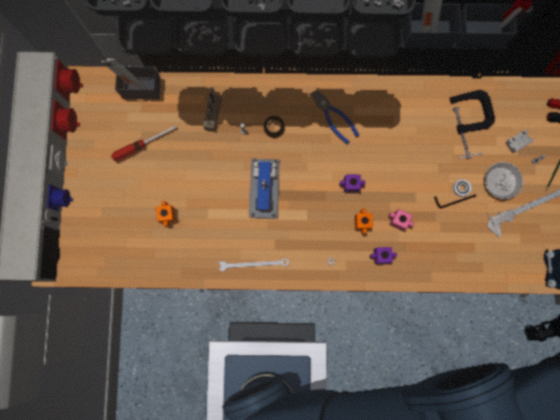

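The side view shows orange knobs at about (275,120) and (273,301), and the fixture at (309,204). In the top view they are at (165,213), (365,221) and (264,188). The purple and pink look-alikes are close to the near knob. I'll measure next.

```bash
cat > h.py <<'E'
from plant import env, effector, planner, monitor, camera
import cv2,numpy as np
from scipy.spatial.transform import Rotation as Ro
def ray(c,p):
    K=np.array(c["camera_matrix"]);R=np.array(c["R"]);t=np.array(c["t"])
    d=R.T@np.linalg.solve(K,[p[0],p[1],1.]); return -R.T@t,d
def plane(c,p,z):
    o,d=ray(c,p); return o+d*(z-o[2])/d[2]
def tri(c1,p1,c2,p2):
    P=[np.array(c["camera_matrix"])@np.c_[c["R"],c["t"]] for c in(c1,c2)]
    X=cv2.triangulatePoints(P[0],P[1],np.float64(p1).reshape(2,1),np.float64(p2).reshape(2,1))[:,0];X=X[:3]/X[3]
    e=[proj(c,X)-p for c,p in((c1,p1),(c2,p2))]
    return X,np.abs(e).max()
def proj(c,X):
    u=np.array(c["camera_matrix"])@(np.array(c["R"])@X+c["t"]);return u[:2]/u[2]
def zoom(c,p,h,name,k=6):
    x,y=map(int,p);i=c["image"][max(y-h,0):y+h,max(x-h,0):x+h]
    return cv2.resize(i,(2*h*k,2*h*k),interpolation=cv2.INTER_NEAREST)
E
python3 - <<'E'
from h import *
S=camera("side");T=camera("top")
def comps(c,lo,hi,amin=15):
    hsv=cv2.cvtColor(c["image"],cv2.COLOR_BGR2HSV);m=cv2.inRange(hsv,np.array(lo),np.array(hi))
    n,l,st,ce=cv2.connectedComponentsWithStats(m)
    return [(st[i].tolist(),np.round(ce[i],1)) for i in range(1,n) if st[i][4]>amin],m
for n,c in(("side",S),("top",T)):
    o,_=comps(c,(8,200,120),(18,255,255),60);print(n,"orange",o)
    b,_=comps(c,(100,170,60),(120,255,255),60);print("blue",b)
a=[zoom(S,(275,120),20,"",6.0.__int__()),zoom(S,(273,301),20,"",6)]
im=np.vstack([np.hstack([zoom(S,(275,120),20,"",6),zoom(S,(273,301),20,"",6)]),np.hstack([zoom(T,(165,213),20,"",6),zoom(T,(365,221),20,"",6)])])
cv2.imwrite("pics/k.png",im)
cv2.imwrite("pics/f.png",np.hstack([zoom(S,(309,204),40,"",5),zoom(T,(264,188),40,"",5)]))
E
```

```text
side orange [([263, 108, 24, 12, 142], array([274.4, 114.1])), ([264, 289, 24, 12, 85], array([276.1, 293.4]))]
blue [([283, 190, 53, 11, 505], array([308.6, 195.3])), ([371, 267, 21, 22, 105], array([381.1, 277.2]))]
top orange [([156, 201, 17, 25, 241], array([164.3, 213.3])), ([356, 209, 17, 25, 259], array([363.5, 220.8]))]
blue [([260, 163, 9, 16, 75], array([264.1, 170.3]))]
```

View pics/k.png

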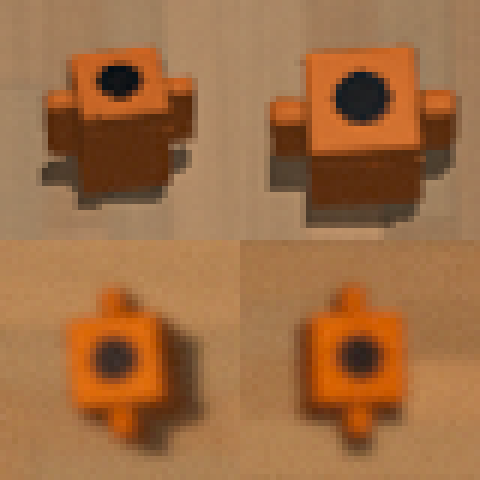

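View pics/f.png

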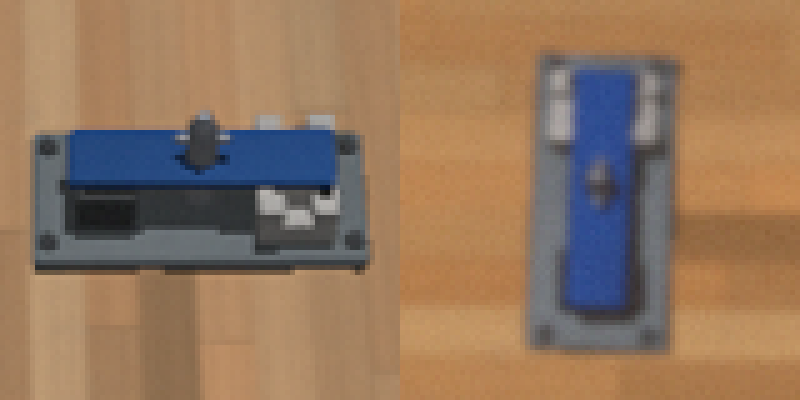

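The crops show the two black discs, the wings and the stud with its cross pin along the strap. I'll triangulate the disc centroids, the strap corners and the stud.

Run:
```python
from h import *
S=camera("side");T=camera("top")
hs={n:cv2.cvtColor(c["image"],cv2.COLOR_BGR2HSV) for n,c in(("s",S),("t",T))}
C={"s":S,"t":T}
def win(p,h,shape=(420,560)):
    m=np.zeros(shape,np.uint8);cv2.rectangle(m,(p[0]-h,p[1]-h),(p[0]+h,p[1]+h),255,-1);return m
def disc(n,p):
    g=C[n]["image"][:,:,2].astype(float); w=win(p,5)>0
    a=np.clip(140-g,0,100)*w   # weight darkness (red channel)
    yy,xx=np.nonzero(w);ww=a[w];return np.array([(xx*ww).sum(),(yy*ww).sum()])/ww.sum()
kn={"far":((274,112),(164,212)),"near":((273,296),(364,220))}
for k,(ps,pt) in kn.items():
    a=disc("s",ps);b=disc("t",pt);X,e=tri(S,a,T,b);print(k,a.round(1),b.round(1),"top",X.round(4),"err px",round(e,2))
    # wing axis: orange mask top view, pixels off the body
    m=cv2.inRange(hs["t"],np.array((5,170,60)),np.array((20,255,255)))&win((int(b[0]),int(b[1])),17)
    ys,xs=np.nonzero(m);P=np.array([plane(T,(x,y),0.026)[:2] for x,y in zip(xs,ys)])
    cen=plane(T,b,0.052)[:2]
    c0=P.mean(0);d=P-c0;r=np.hypot(*d.T);q=d[r>.026]
    q=d[np.abs(d[:,0])>.0] if 0 else q
    # wings lie at |d|>0.030
    f=d[r>.030];ang=np.arctan2(f[:,1],f[:,0]);th=np.angle(np.exp(2j*ang).mean())/2
    print("  wing angle top (deg)",np.degrees(th).round(1),len(f))
    y0,x0=ys.min(),xs.min()
for n,p,h in(("s",(309,197),34),("t",(264,188),34)):
    m=cv2.inRange(hs[n],np.array((100,130,50)),np.array((125,255,255)))&win(p,h)
    cs,_=cv2.findContours(m,cv2.RETR_EXTERNAL,cv2.CHAIN_APPROX_NONE);q=np.vstack([c for c in cs if cv2.contourArea(c)>20])
    r=cv2.minAreaRect(q);bx=cv2.boxPoints(r);print(n,"strap",np.round(r[0],1),np.round(r[1],1),r[2],bx.round(1).tolist())
    for z in(.046,):
        print(z,[plane(C[n],v,z)[:2].round(4).tolist() for v in bx], plane(C[n],r[0],z).round(4))
```

```text
far [274.4 113. ] [163.6 212.4] top [0.492 0.288 0.048] err px 0.19
  wing angle top (deg) 21.3 41
near [272.8 296.7] [364.6 219.9] top [ 0.4794 -0.2579  0.0489] err px 0.14
  wing angle top (deg) -6.2 33
s strap [309.  195.5] [11. 52.] 90.0 [[283.0, 190.0], [335.0, 190.0], [335.0, 201.0], [283.0, 201.0]]
0.046 [[0.5088, 0.0303], [0.6386, 0.0271], [0.6361, -0.0059], [0.508, -0.0027]] [0.5729 0.0121 0.046 ]
t strap [263.6 185.2] [11.3 46.1] 2.726311206817627 [[256.8999938964844, 207.89999389648438], [259.1000061035156, 161.89999389648438], [270.3999938964844, 162.39999389648438], [268.20001220703125, 208.5]]
0.046 [[0.5089, 0.0349], [0.6379, 0.0316], [0.6368, 0.0005], [0.5078, 0.0042]] [0.5724 0.0178 0.046 ]
```

Run:
```python
from h import *
S=camera("side");T=camera("top")
hT=cv2.cvtColor(T["image"],cv2.COLOR_BGR2HSV)
for k,b in(("far",(163.6,212.4)),("near",(364.6,219.9))):
    x0,y0=int(b[0]),int(b[1])
    m=cv2.inRange(hT,np.array((5,150,60)),np.array((20,255,255)))
    # exclude wood: need strong saturation
    w=np.zeros_like(m);w[y0-16:y0+17,x0-12:x0+13]=255;m&=w
    ys,xs=np.nonzero(m)
    e=[]
    for sel in(ys<=ys.min()+2,ys>=ys.max()-2): e.append((xs[sel].mean(),ys[sel].mean()))
    A,B=[plane(T,p,.026)[:2] for p in e];d=A-B;print(k,np.round(e,1).tolist(),"ang",np.degrees(np.arctan2(d[1],d[0])).round(1),"len",np.hypot(*d).round(3))
def z(c,p,h,k):
    x,y=p;return cv2.resize(c["image"][y-h:y+h,x-h:x+h],(2*h*k,2*h*k),interpolation=cv2.INTER_NEAREST)
cv2.imwrite("pics/st.png",np.hstack([z(S,(309,194),12,16),z(T,(264,185),12,16)]))
```

```text
far [[163.7, 201.2], [166.8, 225.7]] ang 9.8 len 0.069
near [[363.0, 208.3], [363.6, 232.8]] ang 1.0 len 0.068
```

View pics/st.png

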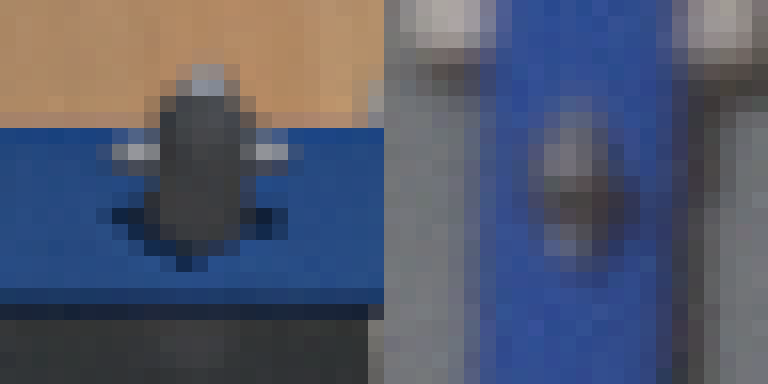

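Run:
```python
from h import *
S=camera("side");T=camera("top")
print("pin",tri(S,(309,191),T,(263.6,183.9)), plane(S,(309,191),.06),plane(T,(263.6,183.9),.06))
print("strap ctr",tri(S,(309,195.5),T,(263.6,185.2)))
for z,nm,a,b in((.052,"far",(274.4,113),(163.6,212.4)),(.052,"near",(272.8,296.7),(364.6,219.9))):
    print(nm,plane(S,a,z).round(4),plane(T,b,z).round(4))
def quat(p): return [np.cos(p/2),np.sin(p/2),0,0]
s=monitor.read_state()
for nm,x,y,a in(("near",.48,-.258,1),("far",.492,.288,7),("stud",.572,.015,-1.5),("stud-95",.572,.015,-96.5)):
    for f in(0,180):
        for z in(.013,.15):
            q=planner.inverse_kinematics([x,y,z],quat(np.radians(a+f)));print(nm,f,z,None if q is None else np.round(q,2))
```

```text
pin (array([0.57306942, 0.01751802, 0.05792406]), np.float64(0.15896429449327343)) [0.57250989 0.01593094 0.06      ] [0.57303751 0.01753358 0.06      ]
strap ctr (array([0.57391042, 0.01815688, 0.03729376]), np.float64(0.1391874359521239))
far [0.4916 0.2841 0.052 ] [0.4918 0.2873 0.052 ]
near [ 0.4791 -0.2594  0.052 ] [ 0.4794 -0.2575  0.052 ]
near 0 0.013 [ 0.38  0.68  0.05  2.   -0.06  0.46 -1.08]
near 0 0.15 [ 0.39  0.47  0.03  1.89 -0.02  0.78 -1.13]
near 180 0.013 [ 0.75  0.72 -0.53  1.99  0.64  0.6   1.38]
near 180 0.15 [ 0.88  0.55 -0.71  1.87  0.45  0.89  1.54]
far 0 0.013 [-0.58  0.7  -0.05  1.93  0.07  0.51 -2.12]
far 0 0.15 [-0.23  0.55 -0.58  1.81  0.38  0.89 -2.43]
far 180 0.013 [-0.17  0.79 -0.7   1.92  0.76  0.73  0.36]
far 180 0.15 [ 0.13  0.83 -1.33  1.8   0.86  1.24  0.24]
stud 0 0.013 [-0.14  0.7   0.05  1.93 -0.07  0.51 -1.64]
stud 0 0.15 [-0.05  0.51 -0.09  1.82  0.06  0.82 -1.77]
stud 180 0.013 [ 0.32  0.79 -0.69  1.91  0.75  0.72  0.73]
stud 180 0.15 [ 0.38  0.6  -0.76  1.8   0.5   0.95  0.95]
stud-95 0 0.013 [-0.38  0.76  0.44  1.94 -0.57  0.57 -2.81]
stud-95 0 0.15 [ 0.62  0.82 -1.29  1.79  0.84  1.22  2.1 ]
stud-95 180 0.013 [ 0.07  0.71 -0.27  1.92  0.34  0.55 -0.55]
stud-95 180 0.15 [ 0.16  0.53 -0.41  1.81  0.27  0.86 -0.49]
```

The stud is at about (0.573, 0.017) with the pin at a measured height of 58 mm. The near knob is at (0.479, -0.258) and the far one at (0.492, 0.286). The clockwise turn needs joint 7 to have range, so I'll grasp with yaw+180°. I'll pick the near knob first.

```bash
cat >> h.py <<'E'
def quat(deg): p=np.radians(deg); return [np.cos(p/2),np.sin(p/2),0,0]
def st(m=""):
    s=monitor.read_state();print(m,"t",round(s["time"],2),"p",s["eef_pos"].round(4),"F",s["ft_force"].round(1),"gap",round(s["finger_gap"],3),"q",s["q"].round(2));return s
E
python3 - <<'E'
from h import *
x,y=.4793,-.2582
q=np.array(planner.inverse_kinematics([x,y,.14],quat(1)));q[6]+=np.pi
print(q.round(2));env.move_joints(q);st("above")
env.move_l([x,y,.014],quat(181),v=.15);st("down")
effector.gripper_to(0.3);st("grip")
env.move_l([x,y,.15],v=.15);s=st("lift")
for n in("side","top"): cv2.imwrite(f"pics/{n}1.png",camera(n)["image"])
E
```

```text
[ 0.39  0.49  0.03  1.9  -0.02  0.75  2.02]
above t 2.3 p [ 0.4792 -0.2591  0.1402] F [ 0.1 -0.1  0.2] gap 1.0 q [ 0.39  0.49  0.03  1.9  -0.02  0.75  2.02]
down t 3.29 p [ 0.4797 -0.2586  0.0147] F [ 0.4  0.6 -0.6] gap 0.998 q [ 0.4   0.68  0.02  2.   -0.03  0.46  2.02]
grip t 3.77 p [ 0.4796 -0.2583  0.0147] F [-0.4  0.7  7.6] gap 0.487 q [ 0.4   0.67  0.02  2.   -0.03  0.46  2.02]
lift t 4.83 p [ 0.4788 -0.2579  0.1492] F [ 0.1  0.7 -1.3] gap 0.482 q [ 0.38  0.47  0.03  1.89 -0.02  0.78  2.02]
```

Gripped: the gap matches 42 mm and the weight is about 1.2 N. I'll carry it over the stud and look.

Run:
```python
from h import *
X=[.573,.0168]
env.movep([*X,.15],quat(178.5));st("over")
env.move_l([*X,.105],v=.15);s=st("low")
S=camera("side");T=camera("top")
def z(c,p,h,k):
    x,y=p;return cv2.resize(c["image"][y-h:y+h,x-h:x+h],(2*h*k,2*h*k),interpolation=cv2.INTER_NEAREST)
cv2.imwrite("pics/o.png",np.hstack([z(S,(309,190),40,5),z(T,(264,188),40,5)]))
```

```text
over t 6.05 p [0.5728 0.0147 0.1499] F [ 0.1 -0.8 -1.5] gap 0.484 q [-0.14  0.51  0.05  1.82 -0.03  0.81  1.46]
low t 6.5 p [0.5729 0.0154 0.1051] F [-0.1  0.2  0.4] gap 0.479 q [-0.14  0.57  0.04  1.86 -0.03  0.71  1.47]
```

View pics/o.png

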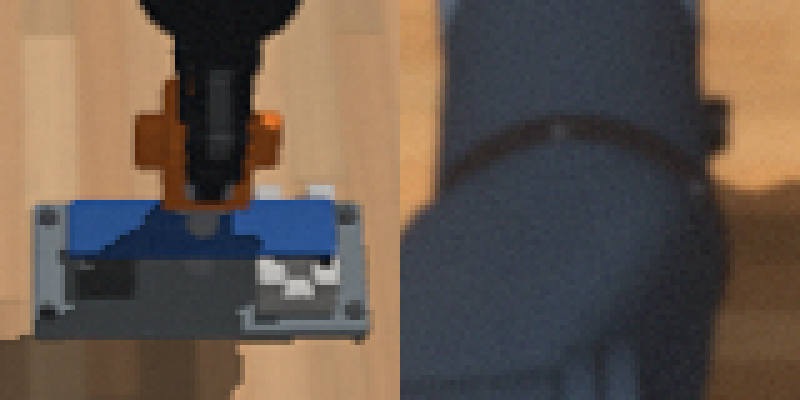

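The side view shows the knob level over the stud, with its body centred at crop column ~208. That is where column 202 of the stud should appear at this height. I'll start the guarded descent.

```bash
cat >> h.py <<'E'
def descend(X,z0,zend,step=.003,fmax=12,lat=True):
    z=z0
    while z>zend+1e-6:
        z=max(z-step,zend);env.move_l([X[0],X[1],z],v=.04);s=monitor.read_state()
        F=s["ft_force"];print(round(z,4),s["eef_pos"].round(4),F.round(1),round(s["time"],2))
        if abs(F[2])>fmax or np.hypot(F[0],F[1])>15: break
    return z
E
python3 - <<'E'
from h import *
s=monitor.read_state();print(s["eef_pos"])
descend([.573,.0168],.095,.0575)
st("end")
E
```

```text
[0.57365267 0.01606522 0.10600672]
0.092 [0.5728 0.0168 0.0918] [ 0.7  0.4 -1. ] 7.08
0.089 [0.5729 0.0168 0.0889] [-0.3  0.6 -0.8] 7.33
0.086 [0.5729 0.0168 0.0858] [ 0.  -0.2 -1.7] 7.58
0.083 [0.5728 0.0168 0.0828] [ 0.4 -0.2 -1.5] 7.83
0.08 [0.5728 0.0168 0.0798] [ 0.6 -0.1 -2.9] 8.07
0.077 [0.5729 0.0168 0.0768] [ 0.   0.  -1.1] 8.32
0.074 [0.5728 0.0168 0.0738] [-0.2  0.  -0.9] 8.57
0.071 [0.5729 0.0168 0.0708] [ 0.2  0.1 -0.6] 8.82
0.068 [0.5729 0.0168 0.0678] [0.4 0.4 0. ] 9.07
0.065 [0.5729 0.0168 0.0648] [ 0.4 -0.4 -2.2] 9.32
0.062 [0.5728 0.0168 0.0617] [ 0.2 -0.1 -0.9] 9.57
0.059 [0.5737 0.0168 0.0605] [-4.4 -0.4 16.3] 9.82
end t 9.82 p [0.5737 0.0168 0.0605] F [-4.4 -0.4 16.3] gap 0.483 q [-0.13  0.63  0.03  1.9  -0.03  0.61  1.47]
```

It passed the pin height and came to rest on the strap (underside ≈ 46 mm), so the near knob is the right one. I'll unload it slightly, then turn clockwise in stages.

Run:
```python
from h import *
env.move_l([.573,.0168,.0608],v=.04);st("unload")
q0=np.array(planner.inverse_kinematics([.573,.0168,.0608],quat(178.5)));print(q0.round(3))
for a in(40,80,86,90):
    q=q0.copy();q[6]-=np.radians(a);env.move_joints(q);s=st(a)
    yaw=np.degrees(2*np.arctan2(s["tool_rot"][1],s["tool_rot"][0]));print("yaw",yaw.round(1),"tq",s["wrist_torque"].round(2))
    if abs(s["wrist_torque"][2])>2.5 or np.abs(s["ft_force"]).max()>35: break
```

```text
unload t 10.07 p [0.573  0.0168 0.0608] F [ 0.6 -0.3 -2.2] gap 0.483 q [-0.13  0.63  0.03  1.9  -0.03  0.61  1.47]
[-0.133  0.63   0.033  1.898 -0.034  0.614  1.467]
40 t 10.78 p [0.573  0.0168 0.0606] F [ 0.6  0.8 -1.1] gap 0.482 q [-0.13  0.63  0.03  1.9  -0.03  0.61  0.77]
yaw 138.7 tq [ 0.05 -0.05  0.03]
80 t 11.49 p [0.5728 0.0167 0.0606] F [-0.   0.6 -1.3] gap 0.482 q [-0.13  0.63  0.03  1.9  -0.03  0.61  0.07]
yaw 98.7 tq [ 0.05 -0.   -0.06]
86 t 11.74 p [0.573  0.0168 0.0608] F [-1.1 -0.2 -1.5] gap 0.483 q [-0.13  0.63  0.03  1.9  -0.03  0.61 -0.03]
yaw 92.8 tq [-0.01  0.01  0.02]
90 t 11.99 p [0.573  0.0168 0.0608] F [ 0.9 -1.1 -1. ] gap 0.483 q [-0.13  0.63  0.03  1.9  -0.03  0.61 -0.1 ]
yaw 88.8 tq [ 0.07  0.01 -0.03]
```

Run:
```python
from h import *
effector.gripper_to(1.0);st("open")
env.move_l([.573,.0168,.20],v=.12);st("up")
q=monitor.read_state()["q"].copy();q[0]+=.9;env.move_joints(q);env.hold(.3);st("away")
S=camera("side");T=camera("top")
cv2.imwrite("pics/side2.png",S["image"])
def z(c,p,h,k):
    x,y=p;return cv2.resize(c["image"][y-h:y+h,x-h:x+h],(2*h*k,2*h*k),interpolation=cv2.INTER_NEAREST)
cv2.imwrite("pics/e.png",np.hstack([z(S,(309,190),40,5),z(T,(264,188),40,5)]))
```

```text
open t 12.5 p [0.573  0.0168 0.0609] F [-0.1  0.6 -0.7] gap 1.002 q [-0.13  0.63  0.03  1.9  -0.03  0.61 -0.1 ]
up t 13.81 p [0.5726 0.0167 0.1993] F [-0.   0.5 -0.2] gap 1.003 q [-0.15  0.46  0.05  1.76 -0.03  0.93 -0.11]
away t 15.92 p [ 0.3695 -0.4377  0.1993] F [0.2 0.6 0.1] gap 0.995 q [ 0.75  0.46  0.05  1.76 -0.03  0.93 -0.11]
```

View pics/e.png

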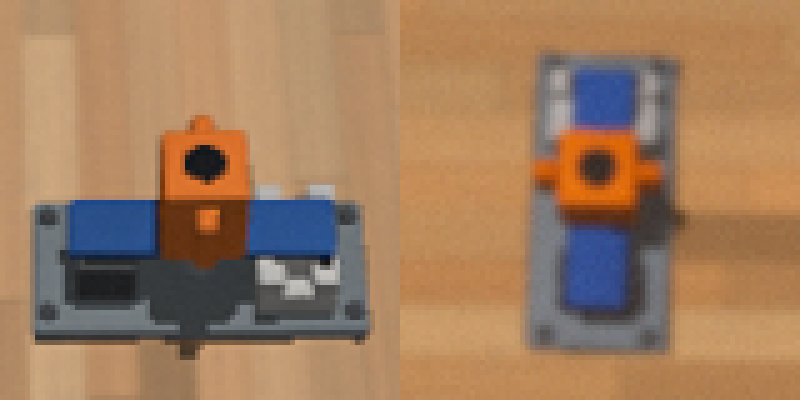

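View pics/side2.png

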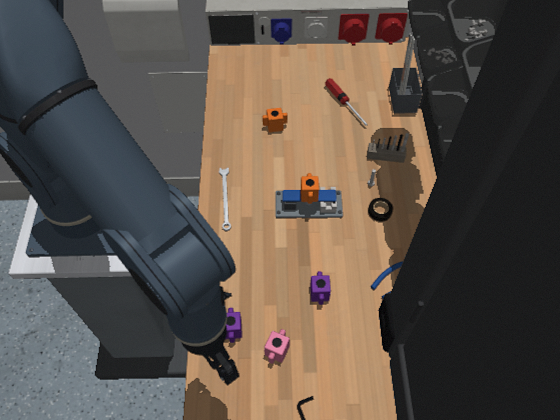

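The knob sits on the strap with its wings across it (side disc at ~(309.5,182), top disc at ~(263,181)). The other orange knob is untouched at (275,120). I'll check the height, then hand in.

Run:
```python
from h import *
S=camera("side");T=camera("top")
print(tri(S,(309.5,182.1),T,(262.9,180.9)))
env.finish_job();st()
```

```text
(array([0.5730271 , 0.01824322, 0.09451433]), np.float64(0.2563382819607227))
the job is handed in; nothing more can be done
the job is handed in; nothing more can be done
```

The blue strap is fastened and the job is handed in; no verdict was reported.

- **Fit:** The near orange knob, tried first, was the right one. It passed the pin height without resistance and stopped on the strap, with its underside about 46 mm above the worktop.
- **Lock:** I turned it 90° clockwise with no noticeable resistance, let go and moved the arm clear at about 16 s. I did not pull on it to confirm that the pin holds it.
- **Last check:** Triangulated from both cameras, its top centre is about 1.5 mm from the measured stud axis and 94.5 mm above the worktop. Fully home would be 98 mm. That gap matches the 3–4 mm by which the cameras read low on the knobs at the start. The wings lie across the strap.
- **Other knob:** The far orange knob was never touched and stands on the worktop about 0.28 m from the stud.
- **Disagreement:** The two camera views differed by 2–3 mm in y on the knobs and stud, so I used the mean. It caused no side load on the way down, apart from about 4 N on reaching the strap.

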